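# Wedge the rocking hive super

## Task

The little wooden hive super rocks because one of the two packing blocks under its near corners (the side nearest the robot) is too thin. Press that near corner down with the fingertips so that it rocks right down, then push the wedge lying in front of that side along the board and under the super until it is snug, and press down firmly on the same corner again to check that it no longer rocks; if it still gives, push the wedge further and test again. Use only the fingertips: do not lift the wedge or the super, do not shove the super out of place or jack it up off its blocks, and leave the other wedge and everything else where it lies.

Things in the scene. Friction and masses are not known exactly. Their poses are not given: they have to be found in the camera images.
- board: fixed plywood base board, 500 x 400 x 8 thick, its top 8 above the table. Its origin is at the table's height under the middle of the super's near face; x points from the robot side under the super, y to the left, z up. It carries all that follows as far as the jar lid. Two fixed blocks 14 high, like the thick one, stand on it under the super's far corners
- super: loose wooden half-size hive super (shallow box with comb frames), 220 (x) x 260 (y) x 85 high, 1.2 to 2.0 kg; flat underside, walls 20 thick, frames' top bars 4 below the rim. Origin: centre of its underside; x points away from the near face (at x = -110), y left, z up; parallel to the board at the start. It rests level on three blocks 14 high, underside 22 above the table
- corner_left (a point): point on the top face of the super's near left corner, 10 in from the near face and 15 in from the side; 107 above the table
- corner_right (a point): the same at the near right corner
- thin_block: fixed wooden block, 40 (x) x 60 (y) x only 4 thick, on the board at one near corner of the super, 130 left or right of its middle (either one), sticking out 30 beyond its side. Origin: centre of its underside. The super does not touch it: this corner rocks. Some 3 to 5 N down on it (more where friction drags on the finger, up to 15) tips the super until it meets this block, 10 lower, its top edge shifting up to 7 outwards
- thick_block: like it but 14 thick, under the other near corner, which it carries
- wedge_left: loose wooden wedge lying flat on the board in front of the left half of the super's near face, some 55 left of its middle, thin end towards the super: 130 long (x), 36 wide, rising evenly from 4 at the thin end to 26 at the thick end; 80 g. Origin: centre of its underside; x points to the thin end.
- wedge_right: loose wooden wedge lying flat on the board in front of the right half of the super's near face, some 55 right of its middle, thin end towards the super: 130 long (x), 36 wide, rising evenly from 4 at the thin end to 26 at the thick end; 80 g. Origin: centre of its underside; x points to the thin end.
- wedge_left_toe (a point): middle of the lower edge of the left wedge's thin end
- wedge_right_toe (a point): middle of the lower edge of the right wedge's thin end
- wedge_left_heel (a point): middle of the upright end face at the left wedge's thick end, 12 above the board: where to push; the face is 36 wide and 24 high. Pushed straight in, the wedge slides with under 1.5 N and meets the super's lower near edge once about 60 of its length is under, 70 still out; there the push rises steeply, and 5 to 10 N is snug
- wedge_right_heel (a point): middle of the upright end face at the right wedge's thick end, 12 above the board: where to push; the face is 36 wide and 24 high. Pushed straight in, the wedge slides with under 1.5 N and meets the super's lower near edge once about 60 of its length is under, 70 still out; there the push rises steeply, and 5 to 10 N is snug
- queen_cage: leave alone: low wooden queen cage 70 x 26 x 14 lying on the board between the wedges. Origin: its underside
- jar_lid: leave alone: flat brass jar lid, diameter 66, 12 high, lying on the board right of the wedges. Origin: its underside
- jar: leave alone: honey jar, diameter 72, 100 high, left on the table. Origin: its underside
- jar_b: leave alone: second honey jar, same size, left on the table. Origin: its underside
- brush: leave alone: bee brush lying on the table to the right. Origin: its underside
- hive_tool: leave alone: flat steel hive tool about 200 long, lying on the table to the right. Origin: its underside
- tub: leave alone: white tub, diameter 110, 100 high, on the table to the right. Origin: its underside
Not all that is in view belongs to the job. Leave any green or pink look-alike of the wedge_right alone.

How it is judged:
By the outcome, as a careful person would: the job done as asked, in the order asked, and still so for the second after the job is handed in, with the robot touching nothing.
It also fails if it takes over 51 s, if anything falls off the work surface, if the arm or the gripper's body presses on something with over 40 N, if the wrist force passes 120 N, or if a joint passes its speed limit or range.

## Robot

A 6-joint arm with a two-finger parallel gripper is mounted at the origin on the work surface. World frame = base frame: x ahead of the robot, y to its left, z up, the work surface at z = 0. Lengths are in mm, angles in rad, forces in N, time in s.
With the tool pointing down it reaches from about 350 to 875 mm from the base axis. Payload 4.2 kg.
Tool frame: the origin (TCP) lies on the mounting face of the last link; the fingertips stand 173 mm ahead of it and the grasp point (between the pads) lies 155 mm ahead of it; z points along the fingers, y is the direction in which the jaws open and shut (so a half turn about z gives the same grasp; the last joint's range is limited). The gripper opens to 85 mm and grips with 20 to 120 N. Pads are 22 mm wide; open, the fingers measure 114 mm over their backs; the gripper's body (76 mm by 85 mm) begins 54 mm behind the grasp point. The pads swing forward as they close: fully open they stand 13 mm farther back than shut.
Start: joints at [-0.998, 0.385, 0.008, 0, -1.194, -0.259], TCP at [192.938, -594.454, 404.712] pointing down, gripper open.
Joint ranges: [-3.14, 3.14], [-1.21, 2.06], [-1.07, 1.41], [-3.16, 2.05], [-2.99, -0.16], [-3.1, 3.1]. Speed limits (rad/s): [2.79, 2.79, 3.14, 3.14, 3.14, 3.14].

## Interface

Orientations are given as a unit quaternion [x, y, z, w].
In Python, from bench import arm gives the robot as it stands.
- The arm moves only by the shell command python3 -m jog 'ROWS' [OPENING]. ROWS is JSON, a list that holds one entry, the list of rows, each a list of 4 numbers: the shift along the tool's x, y, z in mm, then the turn about the tool's z in degrees. In form: [[[x, y, z, spin], ...]]. A call has exactly 5 rows; each row is the pose to reach, as a shift and turn from the pose measured when the call began, along the tool's axes at that moment; what a row does not reach only later rows make up. A row lasts 1/8 s, in which the tool goes at most 62.5 mm and 10.7 degrees, less where a joint would pass 70% of its speed; a pose out of reach is approached as far as the arm can. A call with a gripper value outside its range is refused whole. OPENING is the finger opening in mm, from 0 to 85.4, set as the call begins (- or left out, the last holds). The fingers move at their own pace and stop on an object; the grip force is fixed at half the most. Time passes only in rows, so rows that repeat a pose let the fingers close, or fill a call up. It gives the time, the measured TCP pose, the force and the opening at its end, in the units of the state.
- arm.read_state(): the state, without advancing time (a new reading comes with each control period).
- arm.get_image(name): name is "side" or "top" or "wrist"; returns (picture, depth): 384x512x3 uint8, blue, green, red; 384x512 float32, mm along the optical axis (not along the pixel's ray), 0 where there is no reading.
- arm.camera_params(name): a dict with "mtx" (3x3 intrinsics, pixels), "k1" (the pictures are not rectified: a ray, as slopes to the right and down, at radius r is drawn at 1 + k1 r^2 times it, then the intrinsics apply), "R" (3x3) and "t" (3): a world point X has camera coordinates R X + t. Camera axes: x right, y down, z forward; pixel columns grow to the right and rows downward; lengths in mm; the calibration is good to about 2 mm. A picture is of the moment at which its call begins: read the wrist's pose just before it. camera_params takes no time and is no camera call; for the wrist camera it gives the pose at the moment of the call.
- arm.job_done(): hands the job in, once; it reports no verdict.
The state is a dict: "clock": time; "joints": joint angles; "joint_vel": joint speeds; "joint_efforts": joint torques, N m; "position": TCP position; "ee_rot": TCP orientation; "contact_force": force on the tool from outside, world axes, zero at the start; "wrist_torque": the same for the moment, N m; "gripper_width": finger opening in mm.
Only numpy, scipy, OpenCV 4.12 (cv2) and the standard library are available. Lean on these libraries where they do the work, as an engineer would, in place of code of your own. Each camera call takes 0.05 s, during which the arm holds its last target.

## Working session

There is one attempt and no reset: what is moved stays moved. The work goes in short steps, Python scripts to look and compute and a shell command to move; the robot and the scene stay as the last step left them, time stands still between calls to the robot, and variables do not carry over. Pictures are saved under pics/ and viewed, and the job is handed in when it is done.

```bash
ls; mkdir -p pics
cat > h.py <<'E'
import numpy as np,cv2
from bench import arm
def ray(p,uv):
    K=np.array(p["mtx"]);k=p["k1"]
    d=np.array([(uv[0]-K[0,2])/K[0,0],(uv[1]-K[1,2])/K[1,1]]);u=d.copy()
    for _ in range(20): u=d/(1+k*(u@u))
    R=np.array(p["R"]);t=np.array(p["t"])
    return -R.T@t, R.T@np.array([u[0],u[1],1])
def onz(p,uv,z):
    c,d=ray(p,uv); return c+d*(z-c[2])/d[2]
def proj(p,X):
    x=np.array(p["R"])@np.array(X,float)+np.array(p["t"]);u=x[:2]/x[2];u=u*(1+p["k1"]*(u@u));K=np.array(p["mtx"])
    return K[0,0]*u[0]+K[0,2],K[1,1]*u[1]+K[1,2]
E
python3 - <<'E'
from h import *
s=arm.read_state();print(s)
for n in("top","side"):
    im,d=arm.get_image(n);cv2.imwrite(f"pics/{n}0.png",im);np.save(f"pics/{n}0.npy",d);print(n,arm.camera_params(n))
E
```

```text
pics
{'clock': 0.0, 'joints': array([-9.98402760e-01,  3.85561890e-01,  6.61353344e-03, -5.40862003e-04,
       -1.19399140e+00, -2.58605694e-01]), 'joint_vel': array([ 5.84721220e-04,  1.23681717e-03, -7.05220188e-05, -4.38484858e-06,
        8.73950550e-04,  6.52910921e-04]), 'joint_efforts': array([-6.61009312e-05, -3.92284834e+01,  1.88397521e+01,  4.18626890e+00,
       -4.74471730e-03,  1.72896875e-05]), 'position': array([ 192.89064193, -594.26799402,  403.60692076]), 'ee_rot': array([-1.56152408e-01,  9.87732359e-01,  1.08198511e-03, -2.02628738e-04]), 'contact_force': array([0.06433488, 0.0059377 , 0.18222728]), 'wrist_torque': array([0.04635337, 0.00946285, 0.02343343]), 'gripper_width': 85.60092309052672}
top {'mtx': array([[395.87161188,   0.        , 254.03551623],
       [  0.        , 395.87161188, 196.90537945],
       [  0.        ,   0.        ,   1.        ]]), 'k1': -0.05091249244595277, 'R': array([[-0.00612039, -0.99991364, -0.01162944],
       [-0.99534067,  0.00721068, -0.09615065],
       [ 0.0962262 ,  0.01098677, -0.99529885]]), 't': array([  34.45306298,  536.11072199, 1187.76616998])}
side {'mtx': array([[356.0842769 ,   0.        , 257.24048602],
       [  0.        , 356.0842769 , 195.98243371],
       [  0.        ,   0.        ,   1.        ]]), 'k1': -0.09225558389203187, 'R': array([[-0.9478974 , -0.31800128, -0.01912317],
       [-0.2031748 ,  0.6496757 , -0.73255818],
       [ 0.2453783 , -0.69050465, -0.68043576]]), 't': array([519.78722403, 173.14694494, 980.97961967])}
```

View pics/top0.png

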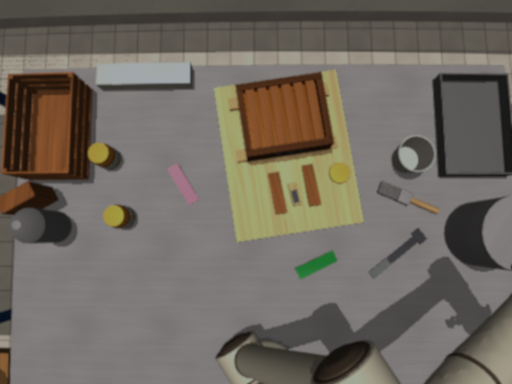

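View pics/side0.png

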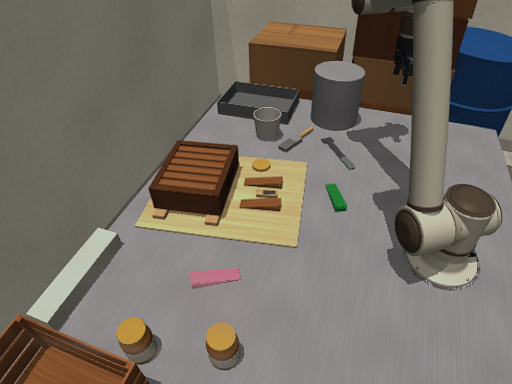

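Run:
```python
import cv2
a=cv2.imread("pics/top0.png")[60:250,205:370];cv2.imwrite("pics/t0z.png",cv2.resize(a,None,fx=3.1,fy=3.1,interpolation=3))
a=cv2.imread("pics/side0.png")[130:245,135:320];cv2.imwrite("pics/s0z.png",cv2.resize(a,None,fx=4.2,fy=4.2,interpolation=3))
```

```text
(no output)
```

View pics/t0z.png

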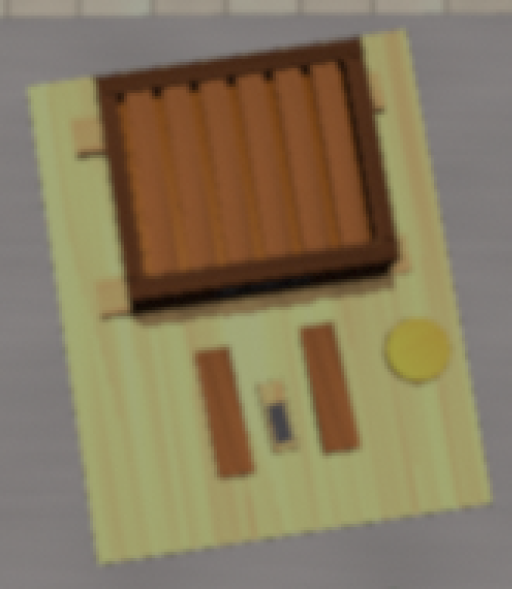

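View pics/s0z.png

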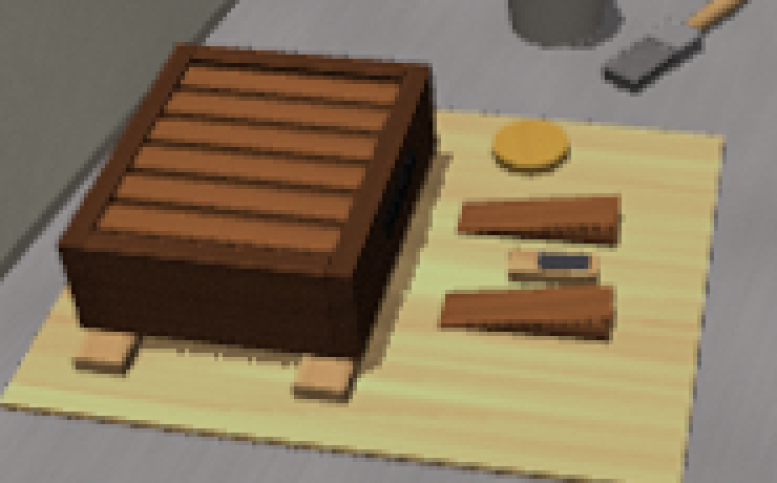

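```bash
cat > m.py <<'E'
from h import *
p=arm.camera_params("top")
f=lambda z:(205+(z[0]+.5)/3.1-.5,60+(z[1]+.5)/3.1-.5)
B=[onz(p,f(q),8)[:2] for q in[(28,87),(405,30),(491,502),(100,564)]]
print("board",np.round(B,1))
for a in range(4):print(np.linalg.norm(B[a]-B[(a+1)%4]))
S=[onz(p,f(q),107)[:2] for q in[(97,76),(360,38),(397,245),(132,297)]]
print("super",np.round(S,1), np.mean(S,0))
for a in range(4):
  v=S[(a+1)%4]-S[a];print(np.linalg.norm(v),np.degrees(np.arctan2(v[1],v[0])))
im=cv2.imread("pics/top0.png")
hsv=cv2.cvtColor(im,cv2.COLOR_BGR2HSV)
r=im[:,:,2].astype(int);g=im[:,:,1].astype(int);b=im[:,:,0].astype(int)
m=((r-g>35)&(r<170)).astype(np.uint8);m[:165]=0;m[220:]=0;m[:,:260]=0;m[:,325:]=0
n,l,st,c=cv2.connectedComponentsWithStats(m)
for i in range(1,n):
  if st[i,4]<50: continue
  cn=max(cv2.findContours((l==i).astype(np.uint8),0,1)[0],key=cv2.contourArea)
  print(st[i]);q=cv2.boxPoints(cv2.minAreaRect(cn));
  q=q[np.argsort(q[:,1])]
  toe=q[:2].mean(0);heel=q[2:].mean(0)
  print("toe",onz(p,toe,12)[:2],"heel",onz(p,heel,34)[:2],q.tolist())
E
python3 m.py
python3 - <<'E'
import cv2
E
```

```text
board [[ 891.7  158.6]
 [ 950.  -233.9]
 [ 458.8 -306. ]
 [ 400.1   84.7]]
396.8492521702763
496.43280638673787
395.04374030066776
497.19323786394455
super [[ 863.7   81.4]
 [ 899.3 -170.2]
 [ 696.7 -199.6]
 [ 649.    48.9]] [777.19078129 -59.89015434]
254.13300891297882 -81.93107062118166
204.77643028963422 -171.7504704520994
253.02590157425948 100.85463244656422
217.08230248763138 8.610422005189177
[303 165  17  40 397]
toe [ 636.10582489 -135.52428527] heel [ 511.91327087 -154.17092086] [[312.23077392578125, 164.15386962890625], [302.0384521484375, 166.19232177734375], [320.0384521484375, 203.19232177734375], [309.84613037109375, 205.23077392578125]]
[269 173  17  40 400]
toe [612.22620151 -28.88954321] heel [488.32662031 -50.54750287] [[278.19232177734375, 171.9615478515625], [268.0, 174.0], [286.0384521484375, 211.19232177734375], [275.84613037109375, 213.23077392578125]]
```

```bash
cat > g.py <<'E'
from h import *
from scipy.spatial.transform import Rotation as Ro
import sys
YAW=8.4
def go(tip,yaw=YAW,L=173):
    s=arm.read_state();R=Ro.from_quat(s["ee_rot"]).as_matrix();tp=np.array(s["position"])+R[:,2]*0
    tgt=np.array(tip,float)+[0,0,L]
    sh=R.T@(tgt-tp); w=np.degrees(np.arctan2(R[1,0],R[0,0])); sp=(w-(180+yaw)+180)%360-180
    tipnow=s["position"]+R[:,2]*173
    print("t",round(s["clock"],2),"tip",np.round(tipnow,1),"F",np.round(s["contact_force"],2),"w",round(s["gripper_width"],1),"tilt",np.round(R[:,2],4))
    print("shift",np.round(sh,1),"spin",round(sp,2))
if __name__=="__main__": go([float(a) for a in sys.argv[1:4]])
E
python3 g.py 590 -190 220
```

```text
t 0.1 tip [ 192.8 -594.   230.7] F [-0.4   0.21  0.08] w 84.9 tilt [-7.0e-04  1.8e-03 -1.0e+00]
shift [-502.5  262.    11.2] spin 9.57
```

```bash
python3 -m jog '[[[-50,26,1,2],[-100,52,2,4],[-150,78,4,6],[-200,104,5,8],[-250,130,6,9.6]]]' 0; python3 g.py 590 -190 220
```

```text
clock: 0.72
position: [391.5, -392.0, 397.6]
ee_rot: [-0.072, 0.997, 0.001, -0.001]
contact_force: [0.5, -1.1, -0.8]
gripper_width: 0.1
t 0.72 tip [ 391.3 -391.6  224.6] F [ 0.5  -1.07 -0.76] w 0.1 tilt [-0.0012  0.0022 -1.    ]
shift [-225.6  171.2    4.8] spin -0.09
```

```bash
python3 -m jog '[[[-50,38,1,0],[-100,76,2,0],[-150,114,3,0],[-200,152,4,0],[-226,171,5,0]]]'
python3 - <<'E'
from h import *
p=arm.camera_params("wrist");im,d=arm.get_image("wrist");cv2.imwrite("pics/w1.png",im);np.save("pics/w1.npy",d)
import pickle;pickle.dump(p,open("pics/w1.pkl","wb"))
im,d=arm.get_image("side");cv2.imwrite("pics/s1.png",im)
E
python3 g.py 590 -190 220
```

```text
clock: 1.35
position: [592.1, -187.6, 392.0]
ee_rot: [-0.074, 0.997, 0.001, -0.001]
contact_force: [0.4, -0.5, -0.4]
gripper_width: -0.2
t 1.45 tip [ 592.2 -186.9  218.4] F [-0.52 -0.72 -0.09] w 0.1 tilt [-0.0024  0.0027 -1.    ]
shift [ 2.9 -2.2 -1.6] spin 0.14
```

View pics/w1.png

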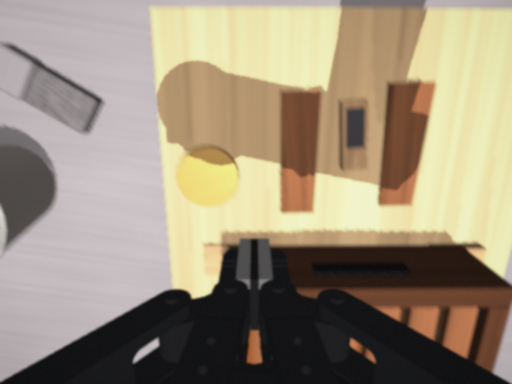

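Run:
```python
import cv2
a=cv2.imread("pics/w1.png")
cv2.imwrite("pics/w1z.png",cv2.resize(a[190:320,150:512],None,fx=2.2,fy=2.2,interpolation=3))
cv2.imwrite("pics/w1y.png",cv2.resize(a[225:290,190:240],None,fx=8,fy=8,interpolation=3))
```

```text
(no output)
```

View pics/w1z.png

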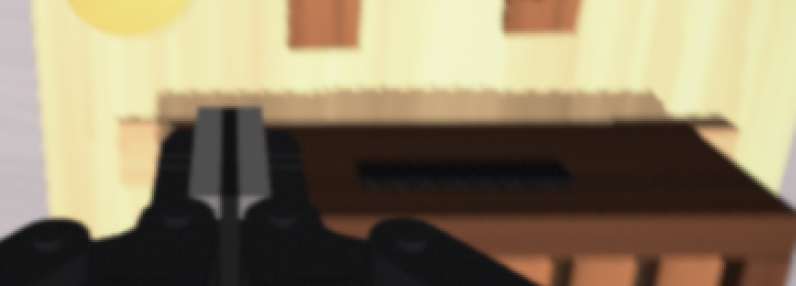

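View pics/w1y.png

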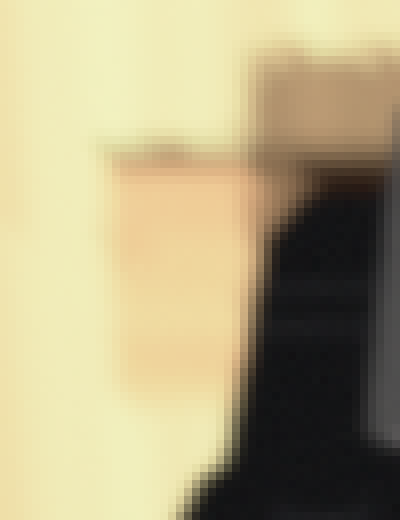

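Run:
```python
from h import *
import pickle
p=pickle.load(open("pics/w1.pkl","rb"));d=np.load("pics/w1.npy");im=cv2.imread("pics/w1.png")
def X(u,v):
    c,r=ray(p,(u,v));return c+r*d[v,u]
for n,q in dict(board=[(195,u) for u in(230,240,250,265)]+[(175,250)],rb=[(209,252),(211,258),(209,264),(214,255)],lb=[(482,250),(488,252),(485,247),(484,253)]).items():
    print(n,[np.round(X(*a),1).tolist() for a in q])
t=np.load("pics/top0.npy");pt=arm.camera_params("top")
f=lambda z:(int(round(205+z[0]/3.1)),int(round(60+z[1]/3.1)))
for n,q in dict(rb=[(403,262),(402,266)],lb=[(108,298),(114,295)],board=[(80,298),(420,262),(425,266)]).items():
    for a in q:
        u,v=f(a);c,r=ray(pt,(u,v));print(n,np.round(c+r*t[v,u],1))
# edges: toe/heel of right wedge, super near top edge
def P(u,v,z): return np.round(onz(p,(u,v),z),1)
print("toe R",P(281.5,212,8),P(314,211,8),"heel top",P(280,89,34),P(322,88,34))
print("toe L",P(379,204.5,8),P(411,205.5,8),"heel top",P(389,82,34),P(434.5,82.5,34))
print("super rim near edge",P(300,288,107),P(400,289,107),P(508,288,107)," lower",P(300,246,22),P(400,246,22))
```

```text
board [[682.0, -240.6, 8.0], [694.9, -239.5, 7.1], [707.0, -238.1, 8.4], [727.3, -236.4, 7.0], [710.3, -261.1, 8.4]]
rb [[704.9, -221.5, 12.6], [712.2, -218.4, 12.6], [720.4, -219.9, 12.4], [707.7, -215.4, 12.9]]
lb [[653.1, 82.4, 22.2], [660.3, 102.1, 8.1], [648.7, 83.8, 23.1], [656.4, 86.1, 22.1]]
rb [ 700.  -224.7   10.8]
rb [ 697.6 -225.4    7.2]
lb [665.5  73.9  19. ]
lb [668.1  67.6  21.4]
board [668.3 102.9   6.1]
board [ 700.8 -241.3    7.3]
board [ 698.5 -248.4    3.1]
toe R [ 646.  -146.9    8. ] [ 639.5 -111.1    8. ] heel top [ 516.1 -173.    34. ] [ 509.5 -134.5   34. ]
toe L [621.4 -40.8   8. ] [617.3  -4.9   8. ] heel top [494.9 -74.   34. ] [488.9 -31.9  34. ]
super rim near edge [ 676.9 -133.3  107. ] [665.5 -46.4 107. ] [651.2  48.4 107. ]  lower [ 677.7 -121.7   22. ] [661.6 -11.1  22. ]
```

Run:
```python
from h import *
import pickle
p=pickle.load(open("pics/w1.pkl","rb"))
def P(u,v,z): return np.round(onz(p,(u,v),z),1)
print("thin block outer near corner",P(204.0,245,12),"far",P(205,274,12),"super shadowside")
pt=arm.camera_params("top")
# predicted super corners
c,s=np.cos(np.radians(8.3)),np.sin(np.radians(8.3));
O=np.array([651.2,48.4])+130*np.array([s,-c]);print("O",O)
ex=np.array([c,s]);ey=np.array([-s,c])
im=cv2.imread("pics/top0.png");big=cv2.resize(im[60:250,205:370],None,fx=3.1,fy=3.1,interpolation=3)
for x in(0,220):
  for y in(130,-130):
    w=O+x*ex+y*ey;q=proj(pt,[*w,107]);print(x,y,w,q);cv2.circle(big,(int((q[0]+.5-205)*3.1),int((q[1]+.5-60)*3.1)),3,(0,255,0),-1)
cv2.imwrite("pics/chk.png",big)
for q in[(704,-225)]:
  r=np.array(q)-O;print(r@ex,r@ey)
```

```text
thin block outer near corner [ 697.2 -228.2   12. ] far [ 734.5 -223.2   12. ] super shadowside
O [669.96630613 -80.23835258]
0 130 [651.2  48.4] (np.float64(247.40757932643677), np.float64(154.73240180207432))
0 -130 [ 688.73261226 -208.87670516] (np.float64(335.98901810072346), np.float64(141.36039934989162))
220 130 [868.8956736   80.15836422] (np.float64(236.366674878845), np.float64(82.47985610773985))
220 -130 [ 906.42828586 -177.11834094] (np.float64(323.0431864403412), np.float64(69.63011000818236))
12.779976309175476 -148.15835814430764
```

View pics/chk.png

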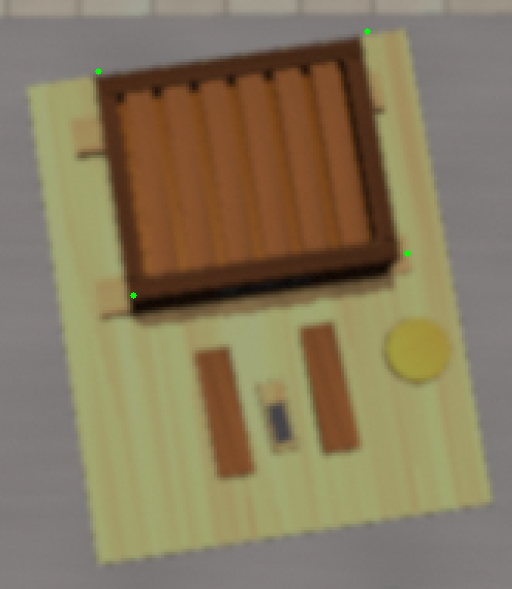

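```bash
python3 g.py 695 -188 125
```

```text
t 1.45 tip [ 592.2 -186.9  218.4] F [-0.52 -0.72 -0.09] w 0.1 tilt [-0.0024  0.0027 -1.    ]
shift [-101.4  -16.1   93.2] spin 0.14
```

```bash
python3 -m jog '[[[-50,-8,20,0],[-101,-16,40,0],[-101,-16,65,0],[-101,-16,93,0],[-101,-16,93,0]]]'
python3 - <<'E'
from h import *
im,d=arm.get_image("side");cv2.imwrite("pics/s2.png",cv2.resize(im[110:250,130:330],None,fx=4,fy=4,interpolation=3))
im,d=arm.get_image("top");cv2.imwrite("pics/t2.png",cv2.resize(im[60:250,205:370],None,fx=3.1,fy=3.1,interpolation=3))
E
python3 g.py 695 -188 108
```

```text
clock: 2.08
position: [693.5, -188.6, 294.7]
ee_rot: [-0.074, 0.997, 0.002, -0.005]
contact_force: [-0.0, 0.3, -1.0]
gripper_width: 0.1
t 2.17 tip [ 694.2 -188.2  125.9] F [ 1.03 -0.62  0.26] w -0.1 tilt [-0.002   0.0021 -1.    ]
shift [-0.6  0.5 17.9] spin 0.12
```

View pics/s2.png

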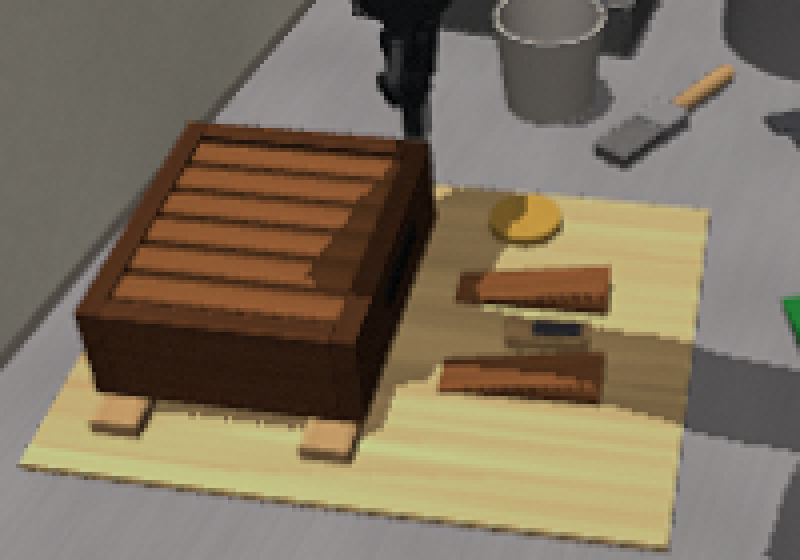

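View pics/t2.png

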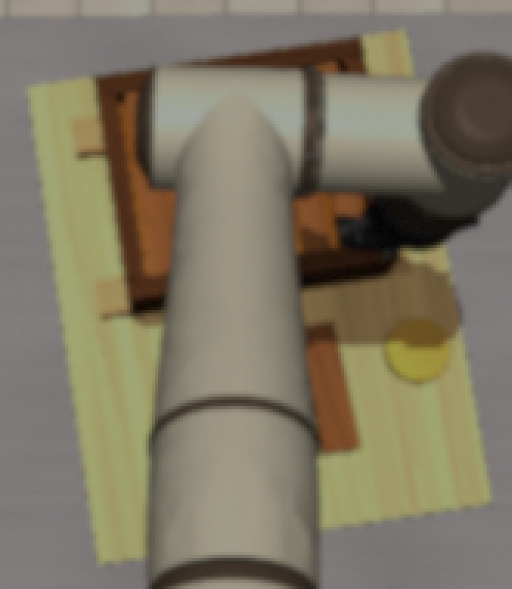

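Run:
```python
from h import *
p=arm.camera_params("side")
f=lambda u,v:(130+(u+.5)/4-.5,110+(v+.5)/4-.5)
for n,q in dict(nr=(431,143),nl=(357,346),fl=(77,316),fr=(190,122)).items(): print(n,np.round(onz(p,f(*q),107),1))
for z in(107,126):
  q=proj(p,(694.2,-188.2,z));print((q[0]-130)*4,(q[1]-110)*4)
```

```text
nr [ 684.1 -197.8  107. ]
nl [644.2  56.2 107. ]
fl [858.9  88.8 107. ]
fr [ 899.7 -167.1  107. ]
414.3600321050585 145.7096006047575
412.9404429098447 127.1001277221136
```

```bash
python3 -m jog '[[[0,-2,6,0],[0,-2,12,0],[0,-2,16,0],[0,-2,18,0],[0,-2,20,0]]]';  python3 g.py 694 -187 97
```

```text
clock: 2.8
position: [694.5, -190.7, 279.5]
ee_rot: [-0.075, 0.997, 0.001, -0.002]
contact_force: [-3.8, -0.6, 4.2]
gripper_width: 0.1
t 2.8 tip [ 693.9 -190.5  106.5] F [-3.76 -0.55  4.22] w 0.1 tilt [-0.0034  0.0012 -1.    ]
shift [-0.1  3.7  9.5] spin 0.15
```

```bash
python3 -m jog '[[[0,0,2,0],[0,0,4,0],[0,0,6,0],[0,0,7,0],[0,0,8,0]]]';  python3 g.py 694 -187 97
```

```text
clock: 3.42
position: [694.0, -191.9, 272.8]
ee_rot: [-0.074, 0.997, -0.0, -0.002]
contact_force: [-4.1, -3.4, 5.4]
gripper_width: 0.0
t 3.42 tip [ 693.4 -192.    99.8] F [-4.06 -3.44  5.41] w 0.0 tilt [-3.8e-03 -5.0e-04 -1.0e+00]
shift [-0.7  4.8  2.8] spin 0.12
```

```bash
python3 -m jog '[[[0,0,1,0],[0,0,2,0],[0,0,3,0],[0,0,4,0],[0,0,5,0]]]';  python3 g.py 694 -187 97
```

```text
clock: 4.05
position: [693.7, -192.2, 271.2]
ee_rot: [-0.075, 0.997, -0.001, -0.002]
contact_force: [-9.1, 0.4, 16.6]
gripper_width: 0.2
t 4.05 tip [ 693.  -192.6   98.2] F [-9.11  0.36 16.65] w 0.2 tilt [-0.0039 -0.0024 -1.    ]
shift [-1.1  5.1  1.2] spin 0.18
```

```bash
python3 -m jog '[[[0,0,1,0],[0,0,2,0],[0,0,3,0],[0,0,3,0],[0,0,3,0]]]';  python3 - <<'E'
from h import *
im,d=arm.get_image("side");cv2.imwrite("pics/s3.png",cv2.resize(im[110:250,130:330],None,fx=4,fy=4,interpolation=3))
E
python3 g.py 694 -187 97
```

```text
clock: 4.68
position: [693.6, -192.1, 271.3]
ee_rot: [-0.075, 0.997, -0.002, -0.002]
contact_force: [-5.9, 1.4, 13.0]
gripper_width: 0.1
t 4.72 tip [ 693.1 -192.7   98.3] F [-6.71  1.01 13.3 ] w -0.1 tilt [-0.0029 -0.0035 -1.    ]
shift [-1.2  5.   1.3] spin 0.24
```

View pics/s3.png

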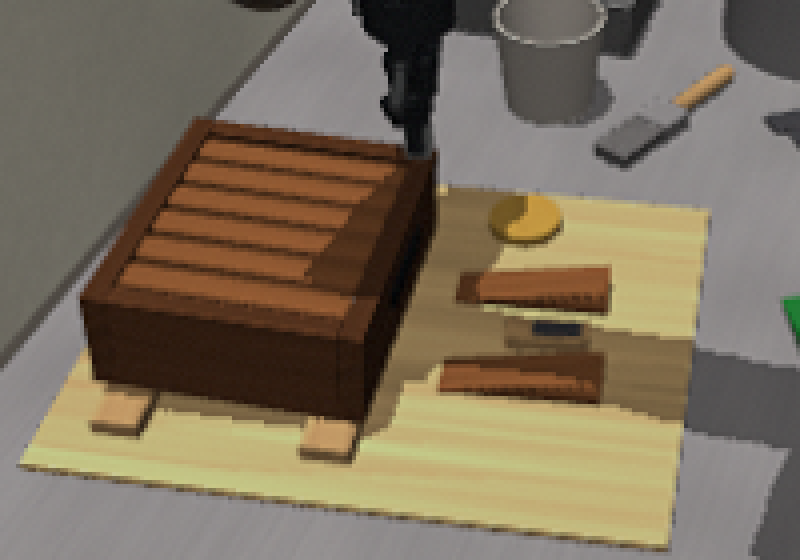

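```bash
python3 -m jog '[[[0,0,2,0],[0,0,4,0],[0,0,5,0],[0,0,6,0],[0,0,7,0]]]';python3 g.py 694 -187 97
```

```text
clock: 5.35
position: [693.3, -191.9, 271.0]
ee_rot: [-0.076, 0.997, -0.003, -0.001]
contact_force: [-12.0, 2.8, 27.0]
gripper_width: -0.2
t 5.35 tip [ 693.1 -192.8   98. ] F [-12.04   2.79  27.03] w -0.2 tilt [-0.0012 -0.0057 -1.    ]
shift [-1.4  4.7  0.9] spin 0.37
```

```bash
python3 -m jog '[[[0,0,-3,0],[0,0,-8,0],[0,0,-15,0],[0,0,-30,0],[0,0,-50,0]]]';python3 -m jog '[[[20,0,-20,0],[60,0,-30,0],[100,0,-40,0],[140,0,-40,0],[140,0,-40,0]]]';python3 - <<'E'
from h import *
import pickle
p=arm.camera_params("wrist");im,d=arm.get_image("wrist");cv2.imwrite("pics/w4.png",im);np.save("pics/w4.npy",d)
pickle.dump(p,open("pics/w4.pkl","wb"))
im,d=arm.get_image("side");cv2.imwrite("pics/s4.png",cv2.resize(im[110:250,130:330],None,fx=4,fy=4,interpolation=3))
E
python3 g.py 510 -150 80
```

```text
clock: 5.98
position: [693.3, -191.7, 320.6]
ee_rot: [-0.076, 0.997, -0.003, -0.002]
contact_force: [0.1, 0.1, 0.6]
gripper_width: 0.1
clock: 6.6
position: [552.8, -213.3, 362.2]
ee_rot: [-0.076, 0.997, -0.003, -0.002]
contact_force: [-0.3, 0.1, 0.2]
gripper_width: 0.3
t 6.7 tip [ 554.9 -214.   188.9] F [-0.12 -1.07  0.83] w 0.3 tilt [-0.0022 -0.006  -1.    ]
shift [ 34.9  69.8 108.6] spin 0.34
```

View pics/w4.png

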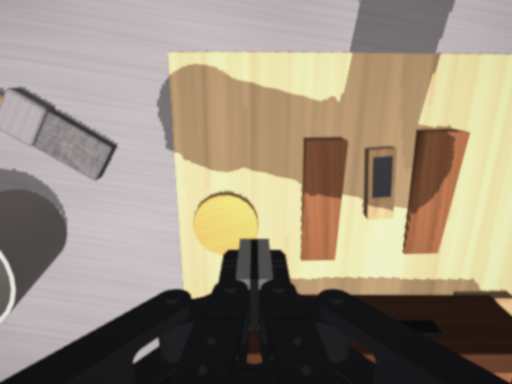

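View pics/s4.png

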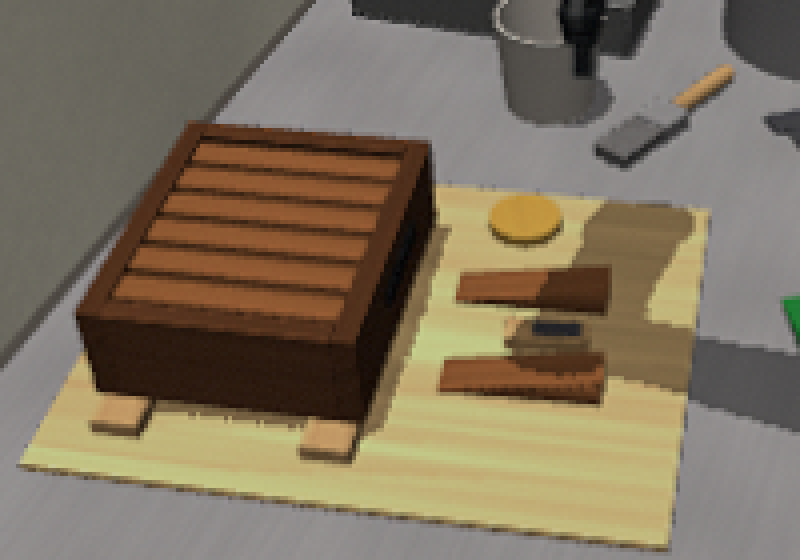

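Run:
```python
import cv2
a=cv2.imread("pics/w4.png");cv2.imwrite("pics/w4z.png",cv2.resize(a[125:310,290:480],None,fx=3.2,fy=3.2,interpolation=3))
```

```text
(no output)
```

View pics/w4z.png

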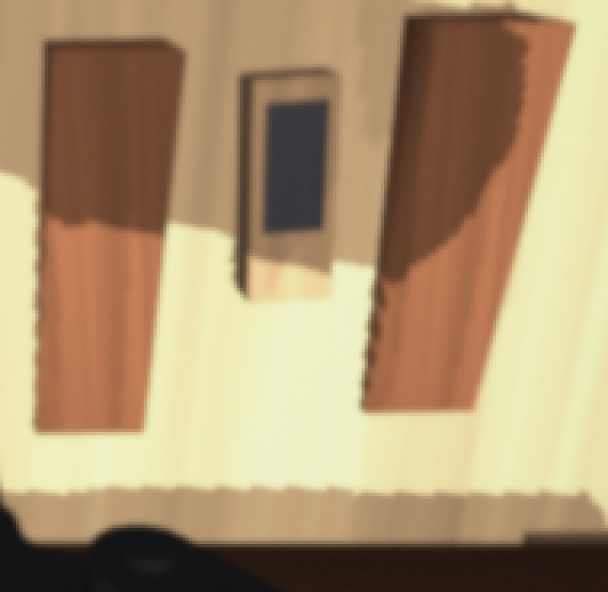

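```bash
python3 - <<'E'
from h import *
import pickle
p=pickle.load(open("pics/w4.pkl","rb"));d=np.load("pics/w4.npy")
f=lambda u,v:(290+(u+.5)/3.2-.5,125+(v+.5)/3.2-.5)
A=[onz(p,f(45,42),34),onz(p,f(183,48),34),onz(p,f(36,431),10),onz(p,f(143,432),10)]
print(np.round(A,1))
h=(A[0]+A[1])[:2]/2;t=(A[2]+A[3])[:2]/2;v=t-h;print("heel",h,"toe",t,np.linalg.norm(v),np.degrees(np.arctan2(v[1],v[0])))
lo=onz(p,f(300,543),22);print("near low edge",lo,onz(p,f(500,543),22))
g=lambda u,v:(lambda c,r:c+r*d[v,u])(*ray(p,(u,v)))
for u,v in[(320,145),(320,200),(320,250)]:print(np.round(g(u,v),1))
E
python3 m.py | grep toe
```

```text
[[ 513.6 -176.1   34. ]
 [ 509.5 -138.2   34. ]
 [ 644.1 -150.1   10. ]
 [ 639.  -114.8   10. ]]
heel [ 511.55911458 -157.18534958] toe [ 641.56825534 -132.41922482] 132.3470347851997 10.785352082517889
near low edge [665.53465782 -57.98487527  22.        ] [655.59240882   8.21246909  22.        ]
[ 517.9 -160.4   32.7]
[ 571.2 -147.5   24.2]
[ 627.9 -133.7   14.8]
toe [ 636.10582489 -135.52428527] heel [ 511.91327087 -154.17092086] [[312.23077392578125, 164.15386962890625], [302.0384521484375, 166.19232177734375], [320.0384521484375, 203.19232177734375], [309.84613037109375, 205.23077392578125]]
toe [612.22620151 -28.88954321] heel [488.32662031 -50.54750287] [[278.19232177734375, 171.9615478515625], [268.0, 174.0], [286.0384521484375, 211.19232177734375], [275.84613037109375, 213.23077392578125]]
```

```bash
python3 g.py 484 -160 80; python3 -m jog '[[[38,20,20,0],[60,40,50,0],[63,63,80,0],[63,63,108,0],[63,63,108,0]]]'; python3 g.py 484 -160 15
```

```text
t 6.7 tip [ 554.9 -214.   188.9] F [-0.12 -1.07  0.83] w 0.3 tilt [-0.0022 -0.006  -1.    ]
shift [ 62.1  63.8 108.8] spin 0.34
clock: 7.32
position: [483.7, -160.5, 251.8]
ee_rot: [-0.077, 0.997, -0.003, -0.004]
contact_force: [-0.8, -0.4, 0.2]
gripper_width: 0.1
t 7.33 tip [ 482.5 -161.5   78.8] F [-0.8  -0.35  0.2 ] w 0.1 tilt [-0.0071 -0.0059 -1.    ]
shift [-0.9  0.8 63.8] spin 0.39
```

```bash
python3 -m jog '[[[0,1,20,0],[0,1,40,0],[0,1,55,0],[0,1,63,0],[0,1,63,0]]]'
python3 - <<'E'
from h import *
im,d=arm.get_image("side");cv2.imwrite("pics/s5.png",cv2.resize(im[110:250,130:330],None,fx=4,fy=4,interpolation=3))
E
python3 g.py 577 -147 15
```

```text
clock: 7.95
position: [483.4, -160.0, 188.7]
ee_rot: [-0.077, 0.997, -0.003, -0.004]
contact_force: [0.3, -0.2, -0.3]
gripper_width: 0.1
t 8.0 tip [ 482.4 -161.    16.1] F [-0.64  0.39  0.6 ] w -0.2 tilt [-0.0065 -0.0061 -1.    ]
shift [-94.4  -1.5   0.5] spin 0.39
```

View pics/s5.png

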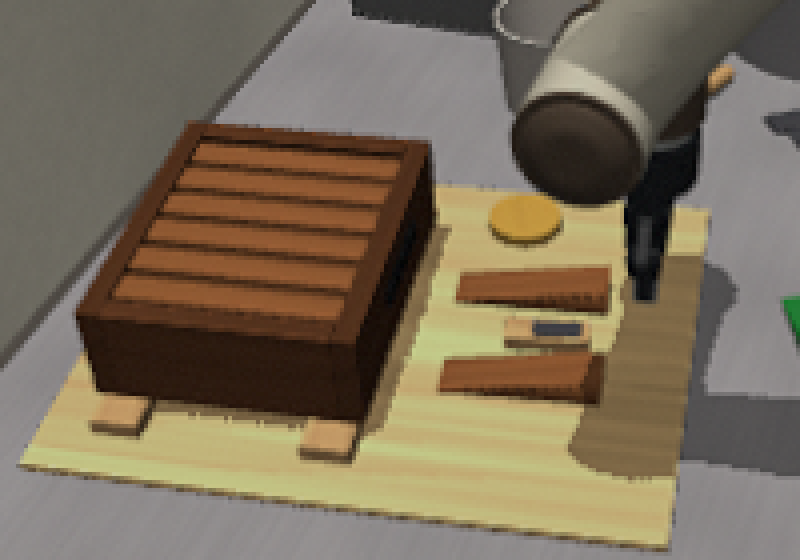

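```bash
python3 -m jog '[[[-10,0,0,0],[-20,0,0,0],[-30,0,0,0],[-45,0,0,0],[-60,0,0,0]]]'
python3 - <<'E'
from h import *
im,d=arm.get_image("side");cv2.imwrite("pics/s6.png",cv2.resize(im[110:250,130:330],None,fx=4,fy=4,interpolation=3))
im,d=arm.get_image("wrist");cv2.imwrite("pics/w6.png",im)
E
python3 g.py 577 -147 15
```

```text
clock: 8.62
position: [543.9, -150.6, 188.7]
ee_rot: [-0.077, 0.997, -0.003, -0.003]
contact_force: [-1.4, -0.5, 1.4]
gripper_width: 0.3
t 8.72 tip [ 544.4 -151.5   15.8] F [ 0.39 -0.05 -0.08] w 0.2 tilt [-0.0036 -0.0064 -1.    ]
shift [-32.1  -1.5   0.6] spin 0.45
```

View pics/s6.png

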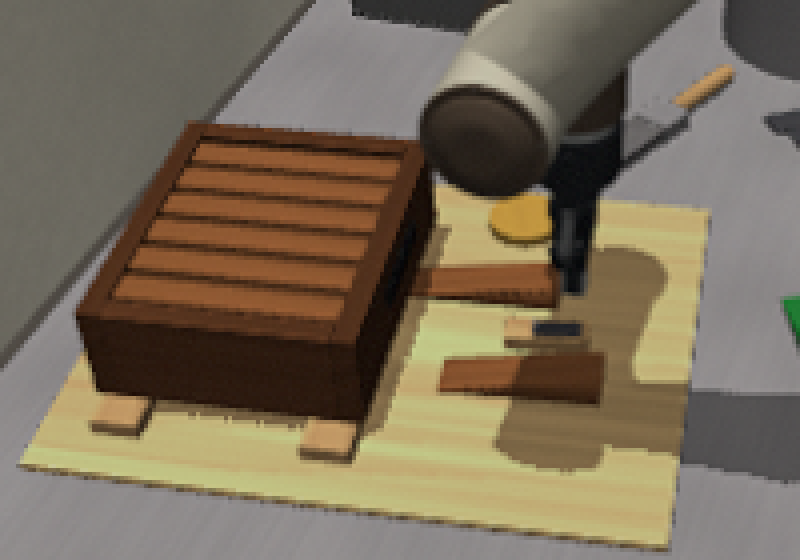

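View pics/w6.png

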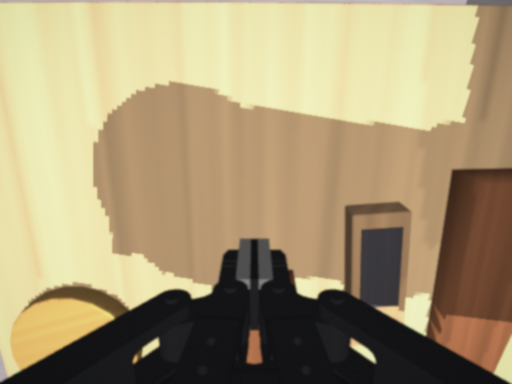

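```bash
python3 -m jog '[[[-10,0,0,0],[-20,0,0,0],[-28,0,0,0],[-34,0,0,0],[-38,0,0,0]]]'; python3 g.py 597 -144 15
```

```text
clock: 9.35
position: [582.8, -144.6, 188.6]
ee_rot: [-0.077, 0.997, -0.003, -0.002]
contact_force: [-0.1, 0.4, -0.3]
gripper_width: -0.0
t 9.35 tip [ 582.2 -145.7   15.6] F [-0.09  0.42 -0.29] w -0.0 tilt [-0.0039 -0.0064 -1.    ]
shift [-14.1  -1.6   0.5] spin 0.45
```

```bash
python3 -m jog '[[[-2,0,0,0],[-4,0,0,0],[-6,0,0,0],[-8,0,0,0],[-8,0,0,0]]]'; python3 g.py 597 -144 15
```

```text
clock: 9.98
position: [591.0, -143.3, 188.6]
ee_rot: [-0.077, 0.997, -0.003, -0.002]
contact_force: [-0.2, -0.4, 1.1]
gripper_width: -0.2
t 9.97 tip [ 590.4 -144.4   15.6] F [-0.19 -0.44  1.15] w -0.2 tilt [-0.0032 -0.0064 -1.    ]
shift [-5.9 -1.6  0.6] spin 0.46
```

```bash
python3 -m jog '[[[-1,0,0,0],[-2,0,0,0],[-3,0,0,0],[-4,0,0,0],[-4,0,0,0]]]'; python3 g.py 597 -144 15
```

```text
clock: 10.6
position: [594.7, -142.7, 188.5]
ee_rot: [-0.077, 0.997, -0.003, -0.002]
contact_force: [-2.5, -0.6, 1.4]
gripper_width: 0.4
t 10.6 tip [ 594.  -143.8   15.5] F [-2.48 -0.63  1.4 ] w 0.4 tilt [-0.0041 -0.0064 -1.    ]
shift [-2.1 -1.6  0.5] spin 0.45
```

```bash
python3 -m jog '[[[-0.5,0,0,0],[-1,0,0,0],[-1.5,0,0,0],[-2,0,0,0],[-2,0,0,0]]]'; python3 g.py 597 -144 15
```

```text
clock: 11.22
position: [595.7, -142.6, 188.4]
ee_rot: [-0.077, 0.997, -0.003, -0.004]
contact_force: [-6.1, -0.1, 4.7]
gripper_width: -0.2
t 11.22 tip [ 594.4 -143.8   15.5] F [-6.1  -0.05  4.73] w -0.2 tilt [-0.0076 -0.0065 -1.    ]
shift [-1.1 -1.5  0.4] spin 0.43
```

```bash
python3 -m jog '[[[-1,0,0,0],[-1.5,0,0,0],[-2,0,0,0],[-2.5,0,0,0],[-2.5,0,0,0]]]'; python3 g.py 597 -144 15
```

```text
clock: 11.85
position: [596.6, -142.6, 188.4]
ee_rot: [-0.077, 0.997, -0.003, -0.007]
contact_force: [-7.6, -0.1, 6.6]
gripper_width: -0.1
t 11.85 tip [ 594.4 -143.7   15.5] F [-7.57 -0.14  6.6 ] w -0.1 tilt [-0.0128 -0.0066 -0.9999]
shift [-0.1 -1.5  0.4] spin 0.39
```

```bash
python3 -m jog '[[[5,0,0,0],[12,0,0,0],[25,0,0,0],[35,0,-20,0],[40,0,-60,0]]]'; python3 -m jog '[[[0,0,-50,0],[0,-20,-90,0],[-20,-30,-110,0],[-40,-40,-110,0],[-40,-40,-110,0]]]'
python3 - <<'E'
from h import *
im,d=arm.get_image("side");cv2.imwrite("pics/s7.png",cv2.resize(im[110:250,130:330],None,fx=4,fy=4,interpolation=3))
im,d=arm.get_image("wrist");cv2.imwrite("pics/w7.png",im)
E
python3 g.py 694 -187 125
```

```text
clock: 12.48
position: [556.3, -148.4, 247.8]
ee_rot: [-0.076, 0.997, -0.002, -0.009]
contact_force: [1.2, 0.4, -0.0]
gripper_width: -0.1
clock: 13.1
position: [604.1, -181.4, 356.8]
ee_rot: [-0.076, 0.997, -0.002, -0.009]
contact_force: [-0.2, 0.4, -1.0]
gripper_width: -0.2
t 13.2 tip [ 599.8 -182.1  183.5] F [0.31 0.12 0.32] w 0.1 tilt [-0.0189 -0.0058 -0.9998]
shift [-90.1 -19.5  56.8] spin 0.35
```

View pics/s7.png

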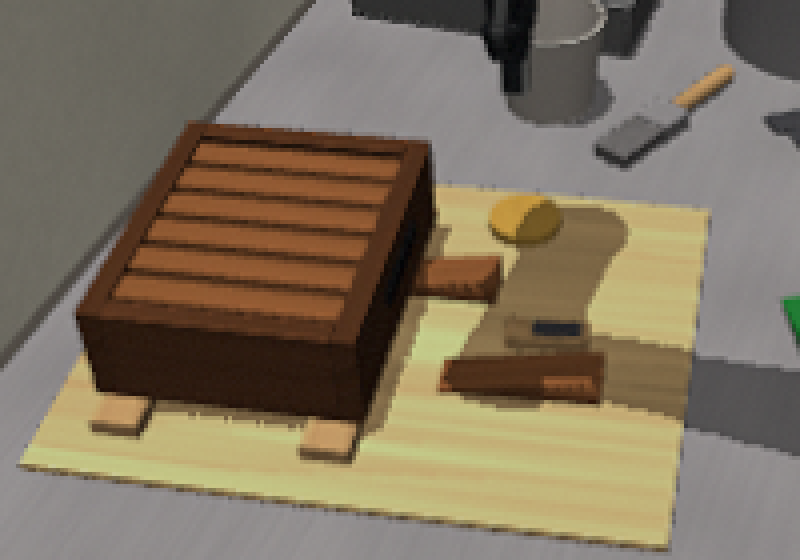

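View pics/w7.png

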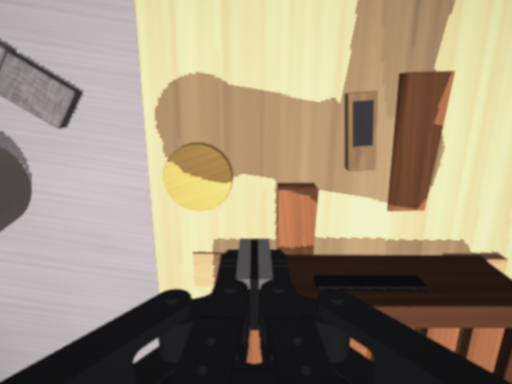

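```bash
python3 -m jog '[[[-20,5,0,0],[-50,-2,5,0],[-93,-5,20,0],[-93,-5,45,0],[-93,-5,57,0]]]'; python3 g.py 696 -186 106
```

```text
clock: 13.82
position: [693.8, -171.7, 295.2]
ee_rot: [-0.076, 0.997, -0.002, -0.012]
contact_force: [-0.1, -1.5, 0.2]
gripper_width: -0.3
t 13.82 tip [ 689.8 -172.6  122.2] F [-0.1  -1.45  0.16] w -0.3 tilt [-0.0232 -0.0051 -0.9997]
shift [ -0.4 -14.4  16.2] spin 0.36
```

```bash
python3 -m jog '[[[-1,-8,0,0],[-3,-14,2,0],[-3,-14,6,0],[-3,-14,10,0],[-3,-14,12,0]]]'; python3 g.py 696 -186 106;python3 -m jog '[[[0,0,2,0],[0,0,4,0],[0,0,4,0],[0,0,5,0],[0,0,5,0]]]'; python3 g.py 696 -186 106
```

```text
clock: 14.45
position: [698.5, -185.1, 283.0]
ee_rot: [-0.076, 0.997, -0.002, -0.012]
contact_force: [0.9, -0.2, -0.4]
gripper_width: 0.3
t 14.45 tip [ 694.4 -186.   110. ] F [ 0.91 -0.24 -0.36] w 0.3 tilt [-0.0234 -0.005  -0.9997]
shift [ 2.5 -0.5  4. ] spin 0.37
clock: 15.08
position: [698.3, -184.9, 280.5]
ee_rot: [-0.077, 0.997, -0.002, -0.011]
contact_force: [-2.2, 1.6, 6.6]
gripper_width: 0.1
t 15.07 tip [ 694.4 -185.9  107.5] F [-2.21  1.64  6.63] w 0.1 tilt [-0.0225 -0.0058 -0.9997]
shift [ 2.4 -0.7  1.5] spin 0.42
```

```bash
python3 -m jog '[[[0,0,2,0],[0,0,3,0],[0,0,4,0],[0,0,4,0],[0,0,4,0]]]'; python3 g.py 696 -186 106
```

```text
clock: 15.7
position: [698.0, -184.7, 280.4]
ee_rot: [-0.077, 0.997, -0.003, -0.011]
contact_force: [-4.8, 2.6, 12.2]
gripper_width: -0.0
t 15.7 tip [ 694.4 -186.   107.4] F [-4.75  2.6  12.17] w -0.0 tilt [-0.0211 -0.0072 -0.9998]
shift [ 2.2 -0.9  1.4] spin 0.48
```

```bash
python3 -m jog '[[[0,0,3,0],[0,0,4.5,0],[0,0,5,0],[0,0,5,0],[0,0,5,0]]]'; python3 g.py 696 -186 106
python3 - <<'E'
from h import *
im,d=arm.get_image("side");cv2.imwrite("pics/s8.png",cv2.resize(im[110:250,130:330],None,fx=4,fy=4,interpolation=3))
E
```

```text
clock: 16.32
position: [697.7, -184.5, 280.3]
ee_rot: [-0.078, 0.997, -0.004, -0.01]
contact_force: [-7.0, 2.7, 15.6]
gripper_width: 0.4
t 16.32 tip [ 694.4 -186.   107.3] F [-7.04  2.66 15.64] w 0.4 tilt [-0.0193 -0.0087 -0.9998]
shift [ 1.9 -1.2  1.3] spin 0.56
```

View pics/s8.png

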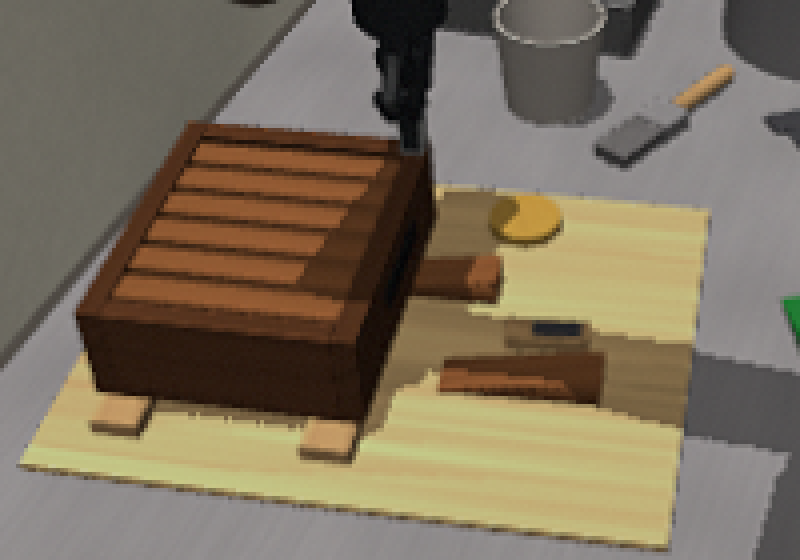

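```bash
python3 -m jog '[[[0,0,-3,0],[0,0,-8,0],[0,0,-20,0],[0,0,-45,0],[0,0,-70,0]]]';python3 -m jog '[[[20,0,-5,0],[50,0,-10,0],[80,0,-10,0],[95,0,-10,0],[95,0,-10,0]]]'; python3 -m jog '[[[0,0,0,0],[0,0,0,0],[0,0,0,0],[0,0,0,0],[0,0,0,0]]]'
python3 - <<'E'
from h import *
im,d=arm.get_image("side");a=cv2.imread("pics/s7.png");b=cv2.resize(im[110:250,130:330],None,fx=4,fy=4,interpolation=3);cv2.imwrite("pics/s9.png",b)
im,d=arm.get_image("wrist");cv2.imwrite("pics/w9.png",im)
E
python3 g.py 600 -187 180
```

```text
clock: 17.0
position: [699.2, -184.0, 350.9]
ee_rot: [-0.078, 0.997, -0.004, -0.01]
contact_force: [0.5, 0.5, 0.7]
gripper_width: -0.2
clock: 17.62
position: [605.3, -198.9, 363.5]
ee_rot: [-0.078, 0.997, -0.004, -0.01]
contact_force: [0.8, -0.4, 0.6]
gripper_width: 0.0
clock: 18.25
position: [605.4, -198.9, 363.4]
ee_rot: [-0.078, 0.997, -0.004, -0.01]
contact_force: [-0.1, -0.4, 0.6]
gripper_width: 0.1
t 18.35 tip [ 602.  -200.5  190.5] F [-0.37 -0.08  0.01] w -0.2 tilt [-0.0191 -0.0091 -0.9998]
shift [ 3.2 12.6 10.5] spin 0.54
```

View pics/s9.png

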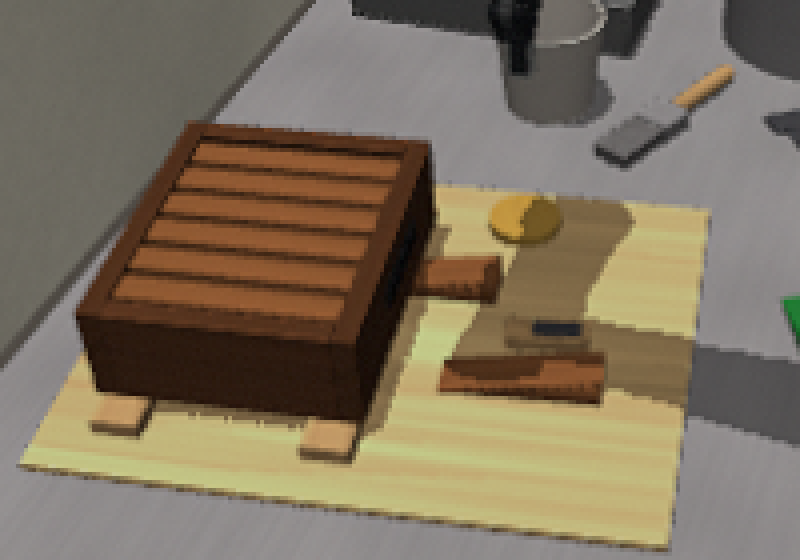

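View pics/w9.png

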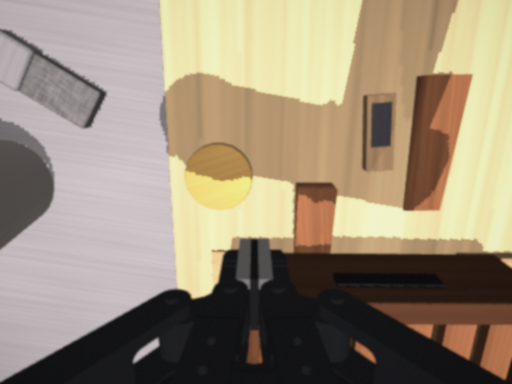

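The side view matches the one before the test: the super is level, the wedge still has its heel end at (480,275), and the other things are unmoved.

```bash
python3 -c "
from bench import arm
print(arm.job_done())"
```

```text
the job is handed in; nothing more can be done
None
```

The super no longer rocks: the right-hand wedge is pushed in snug under the near side, and the job is handed in at about 18 s.

- **Which corner:** wrist-camera depth put the near right block's top at about 12.6 mm and the left one's at about 22 mm, so the right block is the thin one.
- **First press:** the near right corner tipped down from about 106.5 to 98 mm by tip height and stopped hard. Going from 17 to 27 N moved it only another 0.2 mm. I measured about 8.5 mm of travel against the stated 10 mm. Released, the super came back level.
- **Wedge:** I pushed it about 93 mm, reckoned from the camera-measured heel position, until it stalled. The push then rose from under 1 N to 7.6 N.
- **Second press:** the same corner moved about 0.2 mm between 6.6 and 15.6 N. I stopped at about 16 N, because pressing much harder there could tip the super over the wedge.
- **Last pictures:** the super is level and in place, the wedge is where I left it, the other wedge, queen cage and jar lid have not moved, and the robot is clear.

The three camera views disagreed by 5–10 mm on where the super's corner lies. The first press therefore landed about 6 mm further right than the second, and both were on the corner.

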